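# Shut and bolt the stone drawer

## Task

Lock up the cut stones: push the case's drawer fully home with the fingers, then press the red spring catch down with one fingertip and, keeping it down all the while, push the yellow bolt handle with the other fingertip until the bolt is fully through the brass keeper. Only then let the catch spring back up, and move clear. Nothing is to be gripped or lifted, do not force the bolt, and leave the loupe and the other loose things where they are.

Things in the scene. Friction and masses are not known exactly. Their poses are not given: they have to be found in the camera images.
- case: blue steel case fixed to the bench, 200 mm deep (its x), 260 wide (its y), 75 tall. Origin under its centre; the drawer front faces its -x, towards the robot. Offsets below are along its axes. On top, a drawbolt: rod along y at x = -75 mm, guides up to 32 mm above the top; beside it, on the line x = -41 mm, the yellow bolt handle (+y end) and the red catch paddle (towards -y).
- drawer (a joint): how far the drawer stands open (m), 0 = fully home; it slides out along case -x, stiffly (about 2 N, no spring), and stays where it is left
- drawer_face (a point): centre of the outer face of the wooden drawer front, 40 mm above the bench; the front is 260 mm wide and reaches from 4 to 75 mm above the bench. Moves with the drawer; at case x = -110 mm when home. A brass knob 18 mm across stands 18 mm out of the face here.
- keeper (a point): centre of the opening of the brass keeper, a staple that rides on the drawer over the case top (32 mm along x, 12 mm along y, top 35 mm above the case top). With the drawer home the bolt passes through it and locks the drawer.
- bolt (a joint): travel of the bolt (m): 0 = drawn back (start), 0.030 = stop, fully shot through the keeper. It slides along case -y with about 2 N of friction, no spring, and only while the catch is down: otherwise the catch's pawl blocks the teeth on the rod, with 1 to 6 mm of play.
- bolt_handle (a point): yellow bolt handle, an upright tab 20 mm along case x, 8 mm along y, from 14 to 54 mm above the case top. This point: middle of the top edge of its +y face, the face to push: case (-41, +55) mm, 129 mm above the bench, when drawn; 30 mm further to -y when shot. Beyond this face (+y) it is clear down to the case top.
- bolt_tip (a point): leading (-y) end of the bolt rod, a 12 mm square bar whose axis is 20 mm above the case top
- catch (a joint): how far the spring catch is pressed down (m): 0 = up, 0.010 = stop. The spring takes 2.3 N to start and 6.8 N at the stop and lifts it again when let go. The bolt is free when it is pressed by more than about 5 mm; 6 to 9 mm is a good depth to hold.
- catch_pad (a point): centre of the flat top of the red catch paddle, 26 mm along case x, 68 mm along y, 6 thick, at case (-41, -21) mm, 105 mm above the bench when up. A fingertip may slide along it while pressing. An open hand lined up along case y can press it with one tip and push the handle's +y face with the other; handle and paddle are 34 mm apart at the start, 4 mm when the bolt is shot.
- loupe: black watchmaker's loupe, a cylinder 28 mm across and 26 mm tall, standing on the rear of the case top; origin under its centre. Leave it alone.
- mandrel: steel ring mandrel, a cone on a 48 mm foot, 110 mm tall, standing beside the case; origin under its centre. Leave it alone.
- spool: wooden wire spool, 40 mm across and 40 mm tall, standing near the front corner of the case; origin under its centre. Leave it alone.
- bur_cup: glass cup, 60 mm across and 70 mm tall; origin under its centre. Leave it alone.
- awl: awl with a dark wooden handle, about 200 mm long, lying; origin under its middle. Leave it alone.
- scale: black pocket scale, 130 x 80 x 21 mm; origin under its centre. Leave it alone.
- ring_box: red ring box, 50 x 50 x 40 mm; origin under its centre. Leave it alone.

How it is judged:
On the way, in this order (a step that is already met when the one before it is completed fails the run):
1. the drawer is pushed fully home, the bolt still drawn (value of joint drawer below 0.003 m and value of joint bolt below 0.004 m), for 0.2 s.
2. the catch is held down, the bolt still drawn (value of joint catch above 0.005 m and value of joint each of bolt, drawer below 0.004 m), for 0.1 s.
3. the bolt is fully shot with the catch still held down (value of joint bolt above 0.0275 m and value of joint catch above 0.0045 m and value of joint drawer below 0.004 m), for 0.1 s.
At the end, for the whole second after the job is handed in: The drawer is home to within 4 mm, the bolt is shot at least 27.5 mm of its 30 mm through the keeper, the catch has sprung back up to within 1.5 mm, and the loose things are at rest (value of joint drawer below 0.004 m and value of joint bolt above 0.0275 m and value of joint catch below 0.0015 m and linear speed of each of loupe, mandrel, spool, bur_cup, awl, scale, ring_box below 0.02 m/s); the robot touches nothing.
It fails at once if the catch is let up while the bolt is part-way (value of joint bolt between 0.006 and 0.025 m and value of joint catch below 0.0042 m).
It fails at once if the drawer is opened further instead of pushed home (value of joint drawer above 0.068 m).
It fails at once if the bolt is gripped or forced: more than 60 N between fingers and bolt (contact force between the fingers and bolt above 60 N).
It fails at once if a loose thing is shifted by more than 20 mm or knocked over (distance of any of loupe, mandrel, spool, bur_cup, awl, scale, ring_box from where it was at the start of the episode above 0.02 m or angle between any of loupe, mandrel, spool, bur_cup, scale, ring_box's own z axis and vertical above 0.3 rad).
It fails at once if a loose thing is lifted (height (world z) of loupe above 0.087 m or height (world z) of any of mandrel, spool, bur_cup, awl, scale, ring_box above 0.012 m).
It also fails if it takes over 48 s, if anything falls off the work surface, if the arm or the gripper's body presses on something with over 40 N, if the wrist force passes 120 N, or if a joint passes its speed limit or range.

## Robot

A 6-joint arm with a two-finger parallel gripper is mounted at the origin on the work surface. World frame = base frame: x ahead of the robot, y to its left, z up, the work surface at z = 0. Lengths are in m, angles in rad, forces in N, time in s.
With the tool pointing down it reaches from about 0.3 to 0.875 m from the base axis. Payload 6.4 kg.
Tool frame: the origin (TCP) lies between the finger pads; the fingertips stand 8 mm ahead of it and the grasp point (between the pads) lies 11 mm behind it; z points along the fingers, y is the direction in which the jaws open and shut (so a half turn about z gives the same grasp; the last joint's range is limited). The gripper opens to 85 mm and grips with 20 to 120 N. Pads are 22 mm wide; open, the fingers measure 114 mm over their backs; the gripper's body (76 mm by 85 mm) begins 54 mm behind the grasp point. The pads swing forward as they close: fully open they stand 13 mm farther back than shut.
Start: joints at [-0.206, 0.181, 1.607, -0, 1.354, -0.206], TCP at [0.575, 0, 0.239] pointing down, gripper open.
Joint ranges: [-2.99, 2.99], [-0.89, 2.07], [0.3, 2.58], [-1.14, 4.28], [0, 2.63], [-3.12, 3.12]. Speed limits (rad/s): [2.57, 2.57, 3.01, 3.14, 3.14, 3.14].

## Interface

Orientations are given as a unit quaternion [w, x, y, z].
In Python, from bench import monitor, viewer, workorder, spotter gives the robot as it stands. The module is installed in compiled form; this text tells all that it offers.
- The arm moves only by the tool move_arm, never from a script. Its argument "motion" is a list of rows, each a list of 3 entries, a list of its own where there are three numbers: the shift along the tool's x, y, z in units of 60 mm (1.0 is 60 mm), then the turn, a rotation vector about the tool's x, y, z in units of 8 degrees (1.0 is 8 degrees), then the opening in per cent of the stroke, from 0 (shut) to 100 (fully open). In form: [[[dx, dy, dz], [rx, ry, rz], grip], ...]. A call has 1 to 10 rows; each row is the pose to reach, as a shift and turn from the pose commanded when the call began, along the tool's axes at that moment; what a row does not reach only later rows make up. A row lasts 1/8 s, in which the tool goes at most 62.5 mm and 10.7 degrees, less where a joint would pass 70% of its speed; a pose out of reach is approached as far as the arm can. A call with a gripper value outside its range is refused whole. The fingers move at their own pace and stop on an object; the grip force is fixed at half the most. Time passes only in rows, so rows that repeat a pose let the fingers close. It gives the time, the measured TCP pose, the force and the opening at its end, in the units of the state.
- monitor.get_obs(): the state, without advancing time (a new reading comes with each control period).
- viewer.camera(name): name is "scene" or "side" or "wrist"; returns the picture (384x512x3 uint8, blue, green, red); there is no depth.
- viewer.calibration(name): a dict with "fovy" (degrees; the focal length in pixels is half the picture's height over the tangent of half this angle, whatever the lens; pixels are square), "cx", "cy" (the principal point, pixels), "extrinsics" (4x4, takes a point from camera to world coordinates). Camera axes: x right, y down, z forward; pixel columns grow to the right and rows downward; lengths in m; the calibration is good to about 2 mm. A picture is of the moment at which its call begins: read the wrist's pose just before it. calibration takes no time and is no camera call; for the wrist camera it gives the pose at the moment of the call.
- workorder.hand_in(): hands the job in, once; it reports no verdict.
Trained networks look in the newest picture that a camera, given by its name, has taken for a name from the list of things; names that differ only in an ending like _2 or _b are one class to them, and where a whole thing is asked for, a point or a joint stands for the part that bears it (a point fixed in the world has none). Each returns a list of dicts, best first, with "score" (0 to 1); they miss things now and then, are a little off and sometimes report something else, mostly with a low value. They report only what shows in the picture. A call takes as long as a camera call.
- spotter.search_frame(camera, name): "centre" ([column, row] as shares, 0 to 1, of the picture: columns of its width, rows of its height, amid what is visible of it).
- spotter.outline_of(camera, name): "region" (384x512 bool, what is visible of it) and "centre" ([column, row] as shares, 0 to 1, of the picture: columns of its width, rows of its height, amid what is visible of it).
The state is a dict: "time_s": time; "q": joint angles; "dq": joint speeds; "joint_efforts": joint torques, N m; "eef_pos": TCP position; "eef_rot": TCP orientation; "wrist_force": force on the tool from outside, world axes, zero at the start; "torque": the same for the moment, N m; "opening": opening from 0.0 (shut) to 1.0 (fully open).
Only numpy, scipy, OpenCV 4.12 (cv2) and the standard library are available. Lean on these libraries where they do the work, as an engineer would, in place of code of your own. Each camera call takes 0.05 s, during which the arm holds its last target. There are 200 camera calls.

## Working session

There is one attempt and no reset: what is moved stays moved. The work goes in short steps, Python scripts to look and compute and a tool call to move; the robot and the scene stay as the last step left them, time stands still between calls to the robot, and variables do not carry over. Pictures are saved under pics/ and viewed, about 8 in all and at most 12, crops included, and the job is handed in when it is done.

Besides the shell and the picture viewer there is one more tool, called after "Request:" as name(argument=value, ...) on one line, values as JSON. move_arm: Moves the arm, as the interface text tells. Its arguments: {"type":"object","properties":{"motion":{"type":"array","items":{"type":"array"}}},"required":["motion"]}

```bash
mkdir -p pics
cat > h.py <<'E'
import numpy as np, cv2
from bench import monitor, viewer, workorder, spotter
def save(cam,fn):
    im=viewer.camera(cam); cv2.imwrite('pics/'+fn,im); return im
def K(cal):
    f=192/np.tan(np.radians(cal['fovy'])/2); return f,cal['cx'],cal['cy'],np.array(cal['extrinsics'])
def ray(cal,uv):
    f,cx,cy,E=K(cal); d=E[:3,:3]@np.array([(uv[0]-cx)/f,(uv[1]-cy)/f,1]); return E[:3,3],d
def atz(cal,uv,z):
    o,d=ray(cal,uv); return o+d*(z-o[2])/d[2]
def proj(cal,p):
    f,cx,cy,E=K(cal); c=E[:3,:3].T@(np.array(p)-E[:3,3]); return np.array([cx+f*c[0]/c[2],cy+f*c[1]/c[2]])
E
python3 - <<'E'
from h import *
for c in ['scene','side','wrist']:
    save(c,c+'0.png'); cal=viewer.calibration(c); print(c,cal['fovy'],cal['cx'],cal['cy'],np.round(cal['extrinsics'],3).tolist())
a=[cv2.imread(f'pics/{c}0.png') for c in ['scene','side']]
o=monitor.get_obs(); print(o)
for c in ['scene','side','wrist']:
  for n in ['case','drawer_face','bolt_handle','catch_pad','keeper','bolt_tip','loupe','mandrel','spool']:
    r=spotter.search_frame(c,n)
    print(c,n,[(round(x['centre'][0]*512,1),round(x['centre'][1]*384,1),round(x['score'],2)) for x in r[:2]])
E
```

```text
scene 49.26941650275404 253.83343079533614 188.61602808668513 [[0.185, 0.78, -0.598, 1.329], [0.983, -0.143, 0.117, -0.136], [0.006, -0.61, -0.793, 1.154], [0.0, 0.0, 0.0, 1.0]]
side 55.154430193672276 256.7568085689963 192.46779238264224 [[0.72, -0.469, 0.511, 0.038], [-0.694, -0.507, 0.512, -0.52], [0.019, -0.723, -0.69, 0.797], [0.0, 0.0, 0.0, 1.0]]
wrist 68.52184678624066 256.1680967306528 191.4159157401312 [[1.0, 0.001, -0.001, 0.574], [0.001, -0.95, -0.312, 0.08], [-0.001, 0.312, -0.95, 0.374], [0.0, 0.0, 0.0, 1.0]]
{'time_s': 0.15, 'q': array([-2.06292954e-01,  1.81398225e-01,  1.60775842e+00, -2.11200233e-05,
        1.35380240e+00, -2.06295344e-01]), 'dq': array([ 0.00181666, -0.00126612, -0.00387831, -0.00070922, -0.00015528,
        0.00040178]), 'joint_efforts': array([ 1.94259010e-03, -4.45260644e+01, -3.51692533e+01, -1.26067753e-04,
        5.82284134e-03,  2.14055274e-05]), 'eef_pos': array([5.74593179e-01, 1.00140829e-04, 2.38585062e-01]), 'eef_rot': array([-5.66158295e-04,  7.07104159e-01,  7.07109074e-01, -3.82523924e-04]), 'wrist_force': array([ 0.32862834, -0.207
[... 514 characters left out ...]
ace [(256.9, 191.3, 0.69), (242.6, 227.1, 0.59)]
side bolt_handle [(256.4, 185.1, 0.52)]
side catch_pad [(271.5, 196.2, 0.49)]
side keeper [(245.5, 221.3, 0.55)]
side bolt_tip [(255.8, 187.2, 0.87)]
side loupe [(299.4, 189.6, 0.56)]
side mandrel [(343.7, 236.8, 0.64)]
side spool [(198.9, 187.6, 0.47)]
wrist case [(268.1, 174.8, 0.91)]
wrist drawer_face [(184.3, 153.9, 0.64)]
wrist bolt_handle [(238.6, 160.5, 0.73)]
wrist catch_pad [(259.1, 220.3, 0.59), (186.3, 155.4, 0.2)]
wrist keeper [(185.0, 157.5, 0.89), (233.2, 162.2, 0.7)]
wrist bolt_tip [(232.0, 163.7, 0.69)]
wrist loupe [(341.9, 232.3, 0.83)]
wrist mandrel [(309.2, 317.6, 0.68), (185.2, 158.6, 0.55)]
wrist spool [(199.2, 2.9, 0.58)]
```

View pics/scene0.png

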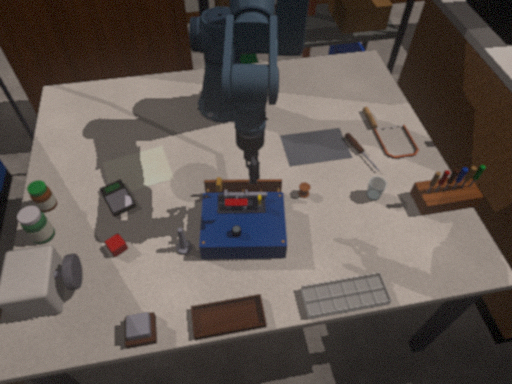

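View pics/side0.png

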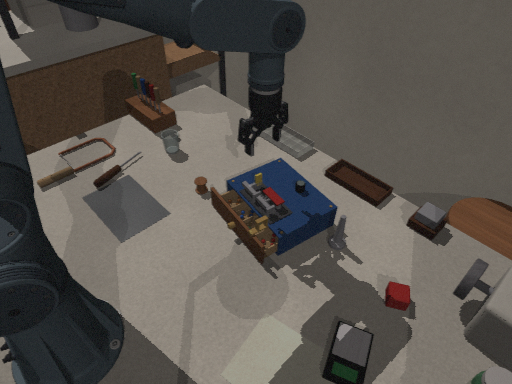

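View pics/wrist0.png

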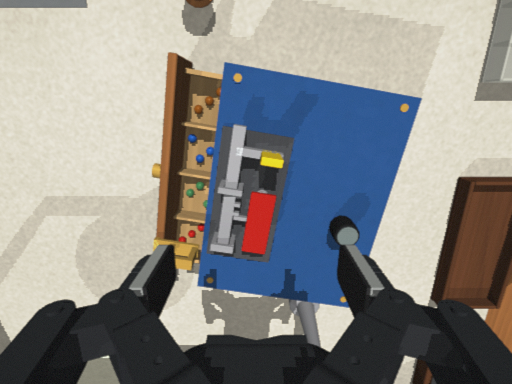

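The wrist picture shows the case top (corners about (224,63), (420,98), (345,306), (198,286)), the red paddle at (259,222), the yellow handle at (271,159) and the open drawer front on the left, with its knob at (156,171). I'll fit the case pose to these.

```bash
cat > fit.py <<'E'
from h import *
from scipy.optimize import least_squares
cal=viewer.calibration('wrist')
im=cv2.imread('pics/wrist0.png'); hsv=cv2.cvtColor(im,cv2.COLOR_BGR2HSV)
m=cv2.inRange(hsv,(0,180,90),(6,255,255))|cv2.inRange(hsv,(174,180,90),(180,255,255))
n,l,s,c=cv2.connectedComponentsWithStats(m); i=1+np.argmax(s[1:,4]); red=c[i]; print('red',s[i],red, cv2.minAreaRect(np.argwhere(l==i)[:,::-1].astype(np.float32)))
b=cv2.inRange(hsv,(100,120,40),(125,255,255)); b=cv2.morphologyEx(b,cv2.MORPH_CLOSE,np.ones((5,5)))
y=cv2.inRange(hsv,(24,180,180),(34,255,255)); n,l,s,c=cv2.connectedComponentsWithStats(y); print('yel',[(s[j],c[j]) for j in range(1,n) if s[j][4]>30])
def P(p,x,yy,z):
    cs,sn=np.cos(p[2]),np.sin(p[2]); return np.array([p[0]+cs*x-sn*yy,p[1]+sn*x+cs*yy,z])
obs=[((-.1,.13,.075),(224,63)),((.1,.13,.075),(420,98)),((.1,-.13,.075),(345,306)),((-.1,-.13,.075),(198,286)),((-.041,-.021,.105),red)]
f=lambda p:np.concatenate([proj(cal,P(p,*a))-u for a,u in obs])
r=least_squares(f,[.6,0,0]); p=r.x; print(p,np.degrees(p[2]),np.round(r.fun.reshape(-1,2),1))
np.save('case.npy',p)
print('handle',P(p,-.041,.055,.129),proj(cal,P(p,-.041,.055,.129)),'pad',P(p,-.041,-.021,.105))
g=im.copy()
for a in [(-.041,.055,.129),(-.041,.047,.129),(-.028,.013,.105),(-.054,.013,.105),(-.028,-.055,.105),(-.054,-.055,.105)]+[o[0] for o in obs]+[(-.075-d,-.0,.095) for d in(0,)]:
    cv2.circle(g,tuple(int(round(v)) for v in proj(cal,P(p,*a))),1,(255,255,255),-1)
for d in (.05,.055,.06,.065):
  for yy in(-.1,.1):
    q=proj(cal,P(p,-.11-d,yy,.075)); cv2.circle(g,tuple(int(round(v)) for v in q),1,(0,255,0),-1)
for n,z in [('loupe',.1),('spool',.04),('mandrel',.1)]:
    r=spotter.search_frame('wrist',n)[0]; u=np.array(r['centre'])*[512,384]; w=atz(cal,u,z); d=w[:2]-p[:2]; cs,sn=np.cos(p[2]),np.sin(p[2]); print(n,w,'case',cs*d[0]+sn*d[1],-sn*d[0]+cs*d[1])
cv2.imwrite('pics/fit0.png',cv2.resize(g[40:320,130:440],None,fx=2.5,fy=2.0) if 0 else cv2.resize(g[40:320,130:440],None,fx=2.1,fy=2.1))
E
python3 fit.py
```

```text
red [ 242  192   34   62 1441] [258.07009022 222.29354615] ((258.03961181640625, 222.78868103027344), (24.817522048950195, 60.63092803955078), 10.619654655456543)
yel [(array([261, 153,  22,  15, 233], dtype=int32), array([271.84549356, 160.59227468]))]
[ 0.61916887 -0.03110003 -0.1721429 ] -9.863061877559703 [[-0.4 -1.6]
 [ 0.2  0.7]
 [ 4.6  1.4]
 [-2.7 -1.1]
 [-1.3  1.8]]
handle [0.58819602 0.03011012 0.129     ] [271.65760988 157.98722012] pad [ 0.57517767 -0.0447666   0.105     ]
loupe [ 0.66679947 -0.05665453  0.1       ] case 0.05130395436758763 -0.017017960519392604
spool [0.51621394 0.17279238 0.04      ] case -0.13635878530198148 0.1832433148603645
mandrel [ 0.63833969 -0.16992181  0.1       ] case 0.04266680808316142 -0.1334861351873426
```

View pics/fit0.png

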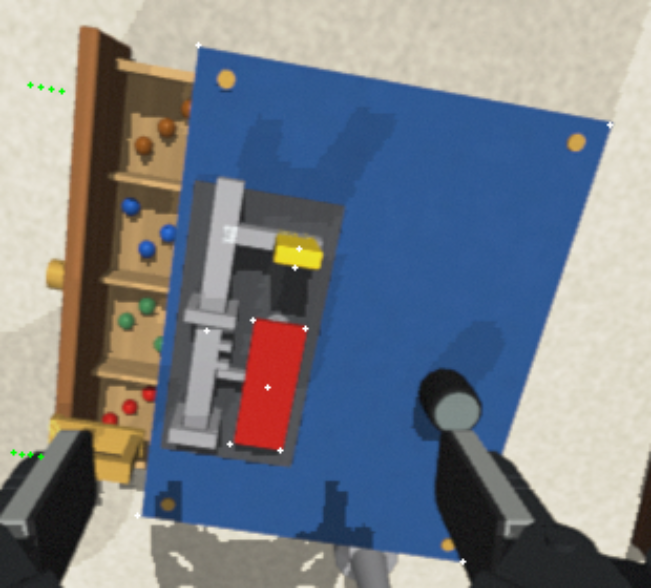

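The overlay agrees to about 1–2 mm: white dots sit on the case corners, paddle corners and handle top edge. The drawer front's outer edge (crop x≈77 at row 90) puts it about 43 mm open. Next step is planning the push pose, with the jaws along case y and the tool tilted 20° so its body stays clear.

```bash
cat >> h.py <<'E'
from scipy.spatial.transform import Rotation as Rn
cp=np.load('case.npy') if __import__('os').path.exists('case.npy') else None
def caseR(): return Rn.from_euler('z',cp[2]).as_matrix()
def incase(w):
    return caseR().T@(np.array(w)-[cp[0],cp[1],0])
def plan(x,y,z,tilt=0):
    "motion entries to reach TCP (case x,y mm; z mm above bench), tilt deg"
    o=monitor.get_obs(); q=o['eef_rot']; R0=Rn.from_quat([q[1],q[2],q[3],q[0]]).as_matrix()
    C=caseR(); t=np.radians(tilt); zt=C@[np.sin(t),0,-np.cos(t)]; yt=C@[0,1,0]; R1=np.stack([np.cross(yt,zt),yt,zt],1)
    tgt=np.array([cp[0],cp[1],0])+C@(np.array([x,y,z])/1000)
    return np.round(R0.T@(tgt-o['eef_pos'])/.06,3).tolist(),np.round(np.degrees(Rn.from_matrix(R0.T@R1).as_rotvec())/8,3).tolist()
def st():
    o=monitor.get_obs(); q=o['eef_rot']; R=caseR().T@Rn.from_quat([q[1],q[2],q[3],q[0]]).as_matrix()
    print('t',round(o['time_s'],2),'tcp case mm',np.round(1000*incase(o['eef_pos']),1),'F case',np.round(caseR().T@o['wrist_force'],2),'zt',np.round(R[:,2],3),'yt',np.round(R[:,1],3),'open',round(o['opening'],3))
E
python3 -c "
from h import *
st(); print(plan(-215,0,150,20)); print(plan(-215,0,150,0))"
```

```text
t 1.65 tcp case mm [-48.8  23.1 239.3] F case [0.3  0.06 0.06] zt [ 0.  0. -1.] yt [0.985 0.171 0.   ] open 1.0
([0.095, -2.795, 1.488], [-1.747, -2.077, -9.908])
([0.095, -2.795, 1.488], [0.0, 0.0, -10.017])
```

Request:
move_arm(motion=[[[0.05,-1.0,0],[-0.2,-0.25,-1.2],65],[[0.1,-2.0,0],[-0.4,-0.5,-2.5],65],[[0.1,-2.8,0.5],[-0.7,-0.8,-3.8],65],[[0.1,-2.8,1.0],[-0.9,-1.1,-5.1],65],[[0.1,-2.8,1.49],[-1.1,-1.35,-6.4],65],[[0.1,-2.8,1.49],[-1.35,-1.6,-7.7],65],[[0.1,-2.8,1.49],[-1.55,-1.9,-9.0],65],[[0.1,-2.8,1.49],[-1.75,-2.08,-9.91],65],[[0.1,-2.8,1.49],[-1.75,-2.08,-9.91],65],[[0.1,-2.8,1.49],[-1.75,-2.08,-9.91],65]])

```text
time_s: 2.9
eef_pos: [0.4073, 0.0058, 0.1503]
eef_rot: [0.173, 0.086, 0.981, -0.015]
wrist_force: [0.1, 0.2, -0.7]
opening: 0.649
```

```bash
python3 -c "
from h import *
st(); print(plan(-200,0,55,20))
im=save('wrist','wrist1.png')"
```

```text
t 2.9 tcp case mm [-2.151e+02  1.000e-01  1.503e+02] F case [ 0.01  0.25 -0.73] zt [ 0.343 -0.001 -0.939] yt [0.003 1.    0.   ] open 0.649
([0.308, -0.001, 1.578], [-0.004, 0.005, -0.019])
```

View pics/wrist1.png

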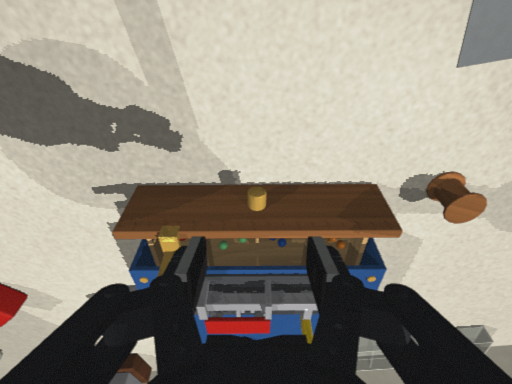

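The wrist picture shows the knob at (257,198) midway between the fingers ((190) and (325)), with the spool well to the right. I'll lower in front of the drawer.

Request:
move_arm(motion=[[[0.1,0,0.5],[0,0,0],65],[[0.2,0,1.0],[0,0,0],65],[[0.31,0,1.58],[0,0,0],65],[[0.31,0,1.58],[0,0,0],65]])

```text
time_s: 3.45
eef_pos: [0.4195, 0.0044, 0.0516]
eef_rot: [0.169, 0.085, 0.982, -0.014]
wrist_force: [-1.1, -0.2, -0.8]
opening: 0.648
```

```bash
python3 -c "
from h import *
st(); print(plan(-140,0,55,20),plan(-123,0,55,20))"
```

```text
t 3.45 tcp case mm [-202.8    0.7   51.6] F case [-1.05 -0.39 -0.81] zt [ 0.335  0.001 -0.942] yt [0.001 1.    0.001] open 0.648
([-1.005, -0.011, 0.298], [0.008, -0.053, -0.007]) ([-1.272, -0.011, 0.393], [0.008, -0.053, -0.007])
```

Request:
move_arm(motion=[[[-0.15,0,0.02],[0,0,0],65],[[-0.3,0,0.06],[0,0,0],65],[[-0.42,0,0.1],[0,0,0],65],[[-0.54,0,0.14],[0,0,0],65],[[-0.66,0,0.18],[0,0,0],65],[[-0.78,0,0.22],[0,0,0],65],[[-0.9,0,0.26],[0,0,0],65],[[-1.0,0,0.3],[0,0,0],65],[[-1.0,0,0.3],[0,0,0],65]])

```text
time_s: 4.58
eef_pos: [0.4841, -0.0074, 0.0582]
eef_rot: [0.174, 0.085, 0.981, -0.015]
wrist_force: [-0.1, 0.2, 0.1]
opening: 0.65
```

```bash
python3 -c "
from h import *
st(); print(plan(-123,0,55,20),plan(-118,0,55,20))"
```

```text
t 4.58 tcp case mm [-137.1    0.2   58.2] F case [-0.18  0.18  0.12] zt [ 0.343 -0.    -0.939] yt [-0.  1. -0.] open 0.65
([-0.203, -0.003, 0.131], [-0.0, 0.009, 0.002]) ([-0.281, -0.003, 0.159], [-0.0, 0.009, 0.002])
```

Request:
move_arm(motion=[[[-0.04,0,0.02],[0,0,0],65],[[-0.08,0,0.04],[0,0,0],65],[[-0.12,0,0.06],[0,0,0],65],[[-0.16,0,0.08],[0,0,0],65]])

```text
time_s: 5.08
eef_pos: [0.4941, -0.0091, 0.0569]
eef_rot: [0.173, 0.084, 0.981, -0.015]
wrist_force: [-1.9, 0.6, 1.4]
opening: 0.648
```

```bash
python3 -c "
from h import *
st(); save('side','side1.png')
g=cv2.imread('pics/side1.png')[150:280,180:350]; cv2.imwrite('pics/side1c.png',cv2.resize(g,None,fx=4,fy=4,interpolation=2))"
```

```text
t 5.08 tcp case mm [-127.     0.3   56.9] F case [-2.02  0.3   1.44] zt [ 0.343  0.    -0.94 ] yt [-0.  1. -0.] open 0.648
```

View pics/side1c.png

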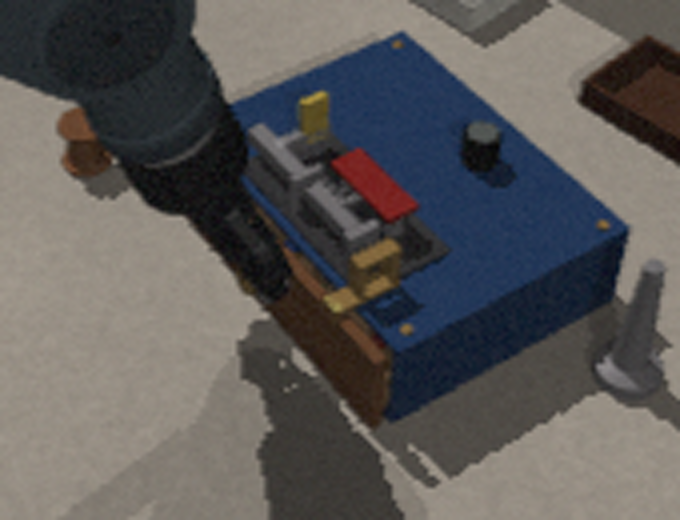

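The side picture shows the drawer nearly home: front edge at (375,350) close to the case, keeper at (375,270) almost in line with the guides. Pushing force is 2 N, so I'll continue until it hits the stop.

Request:
move_arm(motion=[[[-0.03,0,0.01],[0,0,0],65],[[-0.06,0,0.02],[0,0,0],65],[[-0.09,0,0.03],[0,0,0],65],[[-0.09,0,0.03],[0,0,0],65]])

```text
time_s: 5.62
eef_pos: [0.4997, -0.0101, 0.057]
eef_rot: [0.173, 0.085, 0.981, -0.015]
wrist_force: [-1.0, 0.4, 0.4]
opening: 0.648
```

```bash
python3 -c "
from h import *
st()"
```

```text
t 5.62 tcp case mm [-121.3    0.2   57. ] F case [-1.05  0.25  0.37] zt [ 0.343  0.    -0.939] yt [-0.  1. -0.] open 0.648
```

Request:
move_arm(motion=[[[-0.03,0,0.01],[0,0,0],65],[[-0.06,0,0.02],[0,0,0],65],[[-0.06,0,0.02],[0,0,0],65]])

```text
time_s: 6.0
eef_pos: [0.5015, -0.0102, 0.0562]
eef_rot: [0.171, 0.084, 0.982, -0.015]
wrist_force: [-10.2, 0.9, 6.7]
opening: 0.648
```

```bash
python3 -c "
from h import *
st()"
```

```text
t 6.0 tcp case mm [-119.5    0.5   56.2] F case [-10.2   -0.85   6.73] zt [ 0.339  0.001 -0.941] yt [-0.001  1.     0.   ] open 0.648
```

At the stop: 10 N against 2 N of friction. I'll hold briefly, back off, rise and look at the drawer.

Request:
move_arm(motion=[[[-0.03,0,0.01],[0,0,0],65],[[-0.03,0,0.01],[0,0,0],65],[[0.3,0,-0.1],[0,0,0],65],[[0.8,0,-0.5],[0,0,0],65],[[1.2,0,-1.2],[0,0,0],65],[[1.4,0,-2.0],[0,-1.0,0],65],[[1.2,0,-3.0],[0,-2.0,0],65],[[1.2,0,-3.0],[0,-2.5,0],65]])

```text
time_s: 7.0
eef_pos: [0.3879, 0.0142, 0.2068]
eef_rot: [0.338, 0.081, 0.937, -0.031]
wrist_force: [-42.1, -20.0, 70.5]
opening: 0.651
```

```bash
python3 -c "
from h import *
st(); print(plan(-90,28,235,0))"
```

```text
t 7.0 tcp case mm [-235.6    5.   206.8] F case [-38.01 -26.88  70.55] zt [ 0.639 -0.004 -0.77 ] yt [ 0.002  1.    -0.004] open 0.651
([-2.168, 0.386, 1.187], [-0.03, 4.961, -0.005])
```

```bash
python3 -c "
from h import *
viewer.camera('side');viewer.camera('side'); st(); print(monitor.get_obs()['q'],monitor.get_obs()['joint_efforts']); print(plan(-200,5,230,0))"
```

```text
t 7.1 tcp case mm [-236.4    5.2  204.9] F case [0.74 0.13 0.38] zt [ 0.635 -0.003 -0.772] yt [ 0.002  1.    -0.002] open 0.65
[-0.38287989 -0.89179382  2.57678523  0.18411331  0.78738377 -1.86476009] [ 4.60844748e-01  1.05150707e+00 -3.97060847e+01  8.73175543e-01
 -2.84130245e+00 -3.45069158e-02]
([-0.734, -0.003, 0.062], [-0.021, 4.929, -0.011])
```

The force was transient and is now 0, but I turned the tilt the wrong way and the arm is near its folded limit. I'll unfold it gently.

Request:
move_arm(motion=[[[-0.15,0,0.0],[0,0.6,0],65],[[-0.3,0,0.0],[0,1.5,0],65],[[-0.5,0,0.03],[0,2.5,0],65],[[-0.65,0,0.05],[0,3.5,0],65],[[-0.73,0,0.06],[0,4.4,0],65],[[-0.73,0,0.06],[0,4.93,0],65],[[-0.73,0,0.06],[0,4.93,0],65]])

```text
time_s: 7.98
eef_pos: [0.4241, 0.0077, 0.2307]
eef_rot: [0.001, 0.087, 0.996, -0.002]
wrist_force: [1.6, 0.0, -0.4]
opening: 0.65
```

```bash
python3 -c "
from h import *
st(); print(monitor.get_obs()['q']); print(plan(-100,28,230,0))"
```

```text
t 7.97 tcp case mm [-198.9    4.8  230.7] F case [ 1.56  0.29 -0.44] zt [ 0.002 -0.003 -1.   ] yt [ 0.003  1.    -0.003] open 0.65
[-0.26088163 -0.16784802  1.97543252 -0.00329479  1.33128378 -1.65625278]
([-1.647, 0.391, 0.015], [-0.025, 0.017, -0.018])
```

Request:
move_arm(motion=[[[-0.2,0.05,0],[0,0,0],65],[[-0.6,0.15,0],[0,0,0],65],[[-1.0,0.25,0],[0,0,0],65],[[-1.4,0.35,0],[0,0,0],65],[[-1.65,0.39,0.01],[0,0,0],65],[[-1.65,0.39,0.01],[0,0,0],65]])

```text
time_s: 8.72
eef_pos: [0.5247, 0.014, 0.23]
eef_rot: [0.001, 0.087, 0.996, -0.002]
wrist_force: [0.0, -0.1, 1.1]
opening: 0.649
```

```bash
python3 -c "
from h import *
st(); cal=viewer.calibration('wrist'); g=save('wrist','wrist2.png')
C=caseR()
def P(x,y,z): return np.array([cp[0],cp[1],0])+C@np.array([x,y,z])
for a in [(-.041,.055,.129),(-.041,.047,.129),(-.028,.013,.105),(-.054,.013,.105),(-.028,-.055,.105),(-.054,-.055,.105),(-.1,-.13,.075),(-.1,.13,.075),(-.11,-.1,.075),(-.11,.1,.075)]:
    u=proj(cal,P(*a)); cv2.circle(g,tuple(int(round(v)) for v in u),1,(255,255,255),-1)
cv2.imwrite('pics/wrist2c.png',cv2.resize(g[60:384,60:460],None,fx=1.8,fy=1.8,interpolation=2))"
```

```text
t 8.72 tcp case mm [-100.8   28.3  230. ] F case [ 0.02 -0.11  1.14] zt [ 0.002 -0.003 -1.   ] yt [ 0.002  1.    -0.003] open 0.649
```

View pics/wrist2c.png

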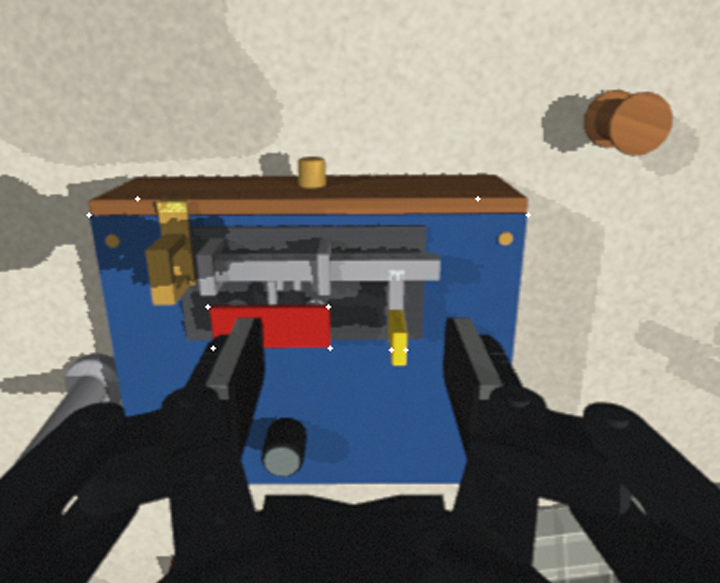

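The picture shows the drawer home: its outer edge lies on the predicted home line, row 199. The keeper at (170,265) is lined up with the rod, and the paddle (270,327) and handle (399,350) agree with the fit within 1 mm. I'll check where the fingertips are against the pads.

```bash
python3 -c "
from h import *
cal=viewer.calibration('wrist'); o=monitor.get_obs(); q=o['eef_rot']; R=Rn.from_quat([q[1],q[2],q[3],q[0]]).as_matrix()
for y in (-.042,-.0275,.0275,.042):
  for dx in (.011,):
    for z in (.008,.0,-.006): print(y,z,((proj(cal,o['eef_pos']+R@[dx,y,z])-[60,60])*1.8).round(0))
print(plan(-39,24,150,0))"
```

```text
-0.042 0.008 [219. 306.]
-0.042 0.0 [213. 318.]
-0.042 -0.006 [207. 327.]
-0.0275 0.008 [266. 306.]
-0.0275 0.0 [262. 318.]
-0.0275 -0.006 [258. 327.]
0.0275 0.008 [443. 306.]
0.0275 0.0 [448. 318.]
0.0275 -0.006 [452. 328.]
0.042 0.008 [490. 306.]
0.042 0.0 [497. 318.]
0.042 -0.006 [503. 328.]
([-1.039, -0.064, 1.332], [-0.023, 0.007, -0.016])
```

Pads at ±27.5 mm; the tips stand about level with the TCP at this opening. Next: move over and descend to just above the paddle, with the +y finger 6 mm beyond the handle.

Request:
move_arm(motion=[[[-0.3,0.03,0],[0,0,0],65],[[-0.7,0.07,0],[-0.02,0,-0.02],65],[[-1.02,0.09,0.2],[-0.02,0,-0.02],65],[[-1.02,0.09,0.6],[-0.02,0,-0.02],65],[[-1.02,0.09,1.0],[-0.02,0,-0.02],65],[[-1.02,0.09,1.4],[-0.02,0,-0.02],65],[[-1.02,0.09,1.65],[-0.02,0,-0.02],65],[[-1.02,0.09,1.75],[-0.02,0,-0.02],65],[[-1.02,0.09,1.75],[-0.02,0,-0.02],65]])

```text
time_s: 9.9
eef_pos: [0.5856, 0.0083, 0.1253]
eef_rot: [0.001, 0.086, 0.996, -0.0]
wrist_force: [-0.6, 0.4, -0.1]
opening: 0.647
```

```bash
python3 -c "
from h import *
viewer.camera('wrist'); st(); print(plan(-40,33.5,112,0)); g=save('wrist','wrist3.png'); cv2.imwrite('pics/wrist3c.png',cv2.resize(g[30:384,60:460],None,fx=1.6,fy=1.6))"
```

```text
t 9.95 tcp case mm [-39.4  33.1 125.8] F case [0.04 0.55 0.1 ] zt [ 0.002 -0.    -1.   ] yt [-0.  1. -0.] open 0.651
([0.011, 0.006, 0.23], [-0.003, 0.016, 0.003])
```

View pics/wrist3c.png

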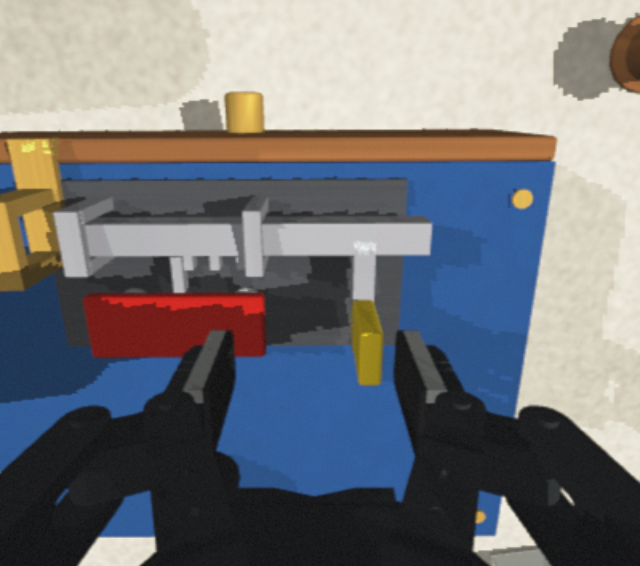

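The picture shows the left fingertip over the right end of the paddle (215,340) and the right fingertip just beyond the yellow handle, gap between (380,360) and (405,360). Descending in small steps, watching the force.

Request:
move_arm(motion=[[[0.01,0.01,0.1],[0,0,0],65],[[0.01,0.01,0.2],[0,0,0],65],[[0.01,0.01,0.3],[0,0,0],65],[[0.01,0.01,0.3],[0,0,0],65]])

```text
time_s: 10.5
eef_pos: [0.5851, 0.0091, 0.1067]
eef_rot: [0.0, 0.086, 0.996, -0.0]
wrist_force: [-0.7, 0.6, 1.8]
opening: 0.652
```

```bash
python3 -c "
from h import *
st()"
```

```text
t 10.5 tcp case mm [-40.5  33.8 106.7] F case [-0.79  0.49  1.75] zt [ 0.001 -0.    -1.   ] yt [-0.001  1.    -0.   ] open 0.652
```

Request:
move_arm(motion=[[[0,0,0.03],[0,0,0],65],[[0,0,0.06],[0,0,0],65],[[0,0,0.06],[0,0,0],65],[[0,0,0.06],[0,0,0],65]])

```text
time_s: 11.0
eef_pos: [0.5851, 0.0091, 0.1036]
eef_rot: [0.001, 0.086, 0.996, -0.0]
wrist_force: [-2.6, 0.5, 3.8]
opening: 0.649
```

```bash
python3 -c "
from h import *
st(); viewer.camera('wrist'); st()"
```

```text
t 11.0 tcp case mm [-40.4  33.7 103.6] F case [-2.68  0.01  3.78] zt [ 0.001 -0.    -1.   ] yt [-0.001  1.    -0.   ] open 0.649
t 11.05 tcp case mm [-40.4  33.7 103.6] F case [-2.16  0.21  4.35] zt [ 0.001 -0.    -1.   ] yt [-0.001  1.    -0.   ] open 0.649
```

Request:
move_arm(motion=[[[0,0,0.03],[0,0,0],65],[[0,0,0.06],[0,0,0],65],[[0,0,0.06],[0,0,0],65],[[0,0,0.06],[0,0,0],65]])

```text
time_s: 11.55
eef_pos: [0.5852, 0.0091, 0.1]
eef_rot: [0.001, 0.086, 0.996, -0.0]
wrist_force: [-3.0, 1.9, 5.9]
opening: 0.647
```

```bash
python3 -c "
from h import *
for i in range(4): st(); g=save('side','side2.png')
g=g[150:280,180:350]; cv2.imwrite('pics/side2c.png',cv2.resize(g,None,fx=4,fy=4,interpolation=2))"
```

```text
t 11.55 tcp case mm [-40.4  33.7 100. ] F case [-3.24  1.4   5.91] zt [ 0.001 -0.    -1.   ] yt [-0.001  1.    -0.   ] open 0.647
t 11.6 tcp case mm [-40.4  33.8 100. ] F case [-3.05  1.38  6.36] zt [ 0.001 -0.    -1.   ] yt [-0.001  1.    -0.   ] open 0.651
t 11.65 tcp case mm [-40.4  33.7 100. ] F case [-2.31 -0.13  6.47] zt [ 0.001 -0.    -1.   ] yt [-0.001  1.    -0.   ] open 0.647
t 11.7 tcp case mm [-40.4  33.8 100. ] F case [-1.93  1.15  6.07] zt [ 0.001 -0.    -1.   ] yt [-0.001  1.    -0.   ] open 0.654
```

View pics/side2c.png

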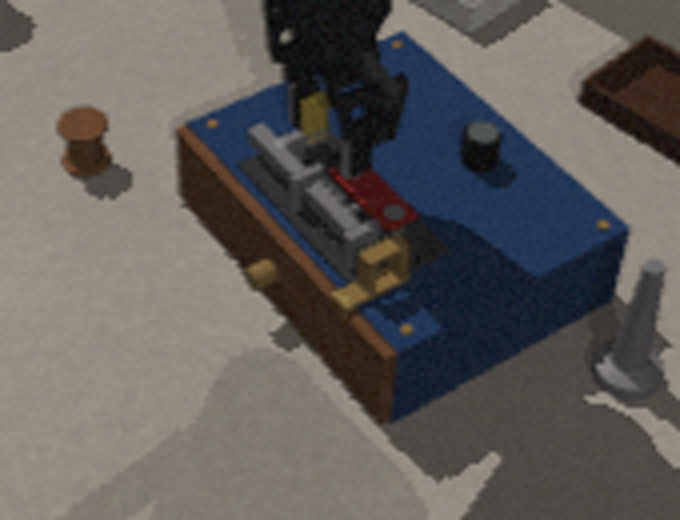

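The side picture shows the fingertip (365,165) on the pressed red paddle, the handle still drawn (315,115) and the drawer flush. About 6.2 N means a depth of about 7.5–8 mm. Now I'll push the bolt, holding this height.

Request:
move_arm(motion=[[[0,-0.04,0],[0,0,0],65],[[0,-0.08,0],[0,0,0],65],[[0,-0.13,0],[0,0,0],65],[[0,-0.18,0],[0,0,0],65],[[0,-0.23,0],[0,0,0],65]])

```text
time_s: 12.38
eef_pos: [0.584, -0.0034, 0.1005]
eef_rot: [0.002, 0.086, 0.996, 0.001]
wrist_force: [2.1, 5.9, 5.3]
opening: 0.65
```

```bash
python3 -c "
from h import *
st()"
```

```text
t 12.38 tcp case mm [-39.4  21.3 100.5] F case [1.03 6.21 5.31] zt [ 0.004  0.002 -1.   ] yt [-0.001  1.     0.002] open 0.65
```

Request:
move_arm(motion=[[[0,-0.05,0.01],[0,0,0],65],[[0,-0.1,0.01],[0,0,0],65],[[0,-0.15,0.01],[0,0,0],65],[[0,-0.2,0.01],[0,0,0],65],[[0,-0.25,0.01],[0,0,0],65],[[0,-0.3,0.01],[0,0,0],65],[[0,-0.35,0.01],[0,0,0],65]])

```text
time_s: 13.25
eef_pos: [0.5807, -0.0242, 0.1001]
eef_rot: [0.002, 0.086, 0.996, 0.001]
wrist_force: [1.7, 6.1, 6.3]
opening: 0.648
```

```bash
python3 -c "
from h import *
st()"
```

```text
t 13.25 tcp case mm [-39.1   0.2 100.1] F case [0.59 6.25 6.3 ] zt [ 0.004  0.002 -1.   ] yt [-0.001  1.     0.002] open 0.648
```

Request:
move_arm(motion=[[[0,-0.03,0.0],[0,0,0],65],[[0,-0.06,0.0],[0,0,0],65],[[0,-0.08,0.0],[0,0,0],65],[[0,-0.08,0.0],[0,0,0],65]])

```text
time_s: 13.75
eef_pos: [0.5802, -0.0265, 0.1]
eef_rot: [0.003, 0.086, 0.996, 0.003]
wrist_force: [4.3, 15.9, 5.8]
opening: 0.652
```

```bash
python3 -c "
from h import *
st()"
```

```text
t 13.75 tcp case mm [-39.2  -2.1 100. ] F case [ 1.54 16.39  5.84] zt [ 0.005  0.005 -1.   ] yt [-0.001  1.     0.005] open 0.652
```

Force jumped to 16 N at −2.1 mm, where the stop was expected (−2.5). I'll check by picture before letting the catch go.

```bash
python3 -c "
from h import *
cal=viewer.calibration('wrist'); g=save('wrist','wrist4.png'); st()
C=caseR()
for a in [(-.051,.025,.129),(-.051,.017,.129),(-.031,.017,.129),(-.1,-.13,.075),(-.1,.13,.075)]:
    u=proj(cal,np.array([cp[0],cp[1],0])+C@a); cv2.circle(g,tuple(int(round(v)) for v in u),1,(255,255,255),-1)
cv2.imwrite('pics/wrist4c.png',cv2.resize(g[30:384,60:460],None,fx=1.6,fy=1.6))"
```

```text
t 13.8 tcp case mm [-39.1  -2.1 100. ] F case [ 1.41 16.1   5.49] zt [ 0.005  0.005 -1.   ] yt [-0.001  1.     0.005] open 0.651
```

View pics/wrist4c.png

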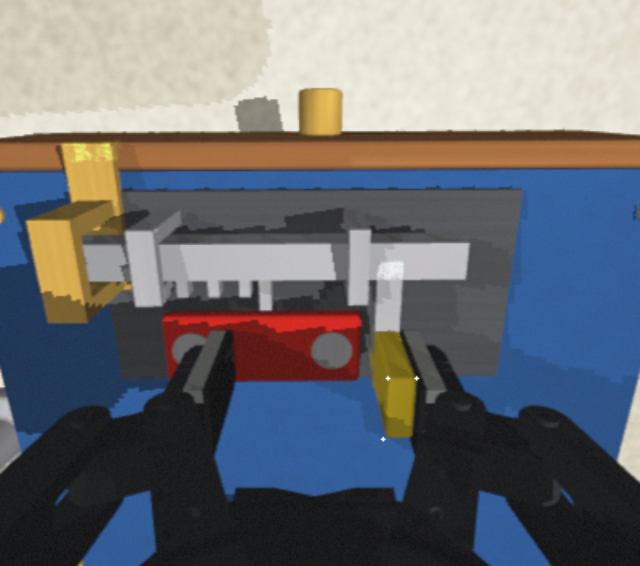

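The picture shows the handle at the predicted shot position: its +y top edge at (414,380) against the dot at (417,378). The rod passes through the keeper (70–120, 265) and the catch is still down. I'll give a short confirming push, ease off the handle with the catch held, then lift.

Request:
move_arm(motion=[[[0,-0.03,0.0],[0,0,0],65],[[0,-0.03,0.0],[0,0,0],65]])

```text
time_s: 14.05
eef_pos: [0.5802, -0.0266, 0.1]
eef_rot: [0.003, 0.085, 0.996, 0.004]
wrist_force: [6.5, 21.5, 5.3]
opening: 0.648
```

```bash
python3 -c "
from h import *
st()"
```

```text
t 14.05 tcp case mm [-39.1  -2.2 100. ] F case [ 2.74 22.31  5.26] zt [ 0.005  0.008 -1.   ] yt [-0.001  1.     0.008] open 0.648
```

Request:
move_arm(motion=[[[0,0.04,0.0],[0,0,0],65],[[0,0.09,0.0],[0,0,0],65],[[0,0.13,0.0],[0,0,0],65],[[0,0.13,-0.1],[0,0,0],65],[[0,0.13,-0.25],[0,0,0],65],[[0,0.13,-0.5],[0,0,0],65],[[0,0.13,-0.9],[0,0,0],65],[[0,0.13,-1.4],[0,0,0],65],[[0,0.13,-1.7],[0,0,0],65],[[0,0.13,-1.7],[0,0,0],65]])

```text
time_s: 15.3
eef_pos: [0.5802, -0.0241, 0.203]
eef_rot: [0.002, 0.086, 0.996, -0.0]
wrist_force: [0.1, 0.4, 0.4]
opening: 0.646
```

```bash
python3 -c "
from h import *
st(); cal=viewer.calibration('wrist'); g=save('wrist','wrist5.png'); s=save('side','side5.png')
C=caseR()
for a in [(-.041,.025,.129),(-.041,.017,.129),(-.028,.013,.105),(-.054,.013,.105),(-.028,-.055,.105),(-.054,-.055,.105)]:
    u=proj(cal,np.array([cp[0],cp[1],0])+C@a); cv2.circle(g,tuple(int(round(v)) for v in u),1,(255,255,255),-1)
a=cv2.resize(g[60:360,60:460],(800,600)); b=cv2.resize(s[150:280,180:350],None,fx=4,fy=4,interpolation=2)
h=300; cv2.imwrite('pics/end.png',np.hstack([cv2.resize(a,(400,300)),cv2.resize(b,(392,300))]))"
```

```text
t 15.3 tcp case mm [-3.96e+01  2.00e-01  2.03e+02] F case [0.07 0.41 0.35] zt [ 0.004 -0.    -1.   ] yt [-0.001  1.    -0.   ] open 0.646
```

View pics/end.png

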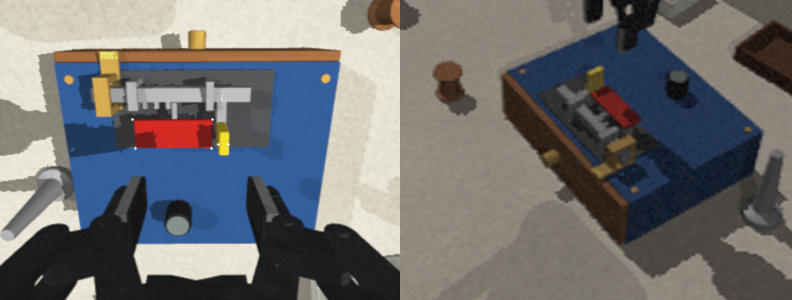

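The final picture shows the paddle back up (corners on the z = 105 mm dots), the handle at its shot place (224,143) and the rod through the keeper. The drawer is flush, loupe, spool and mandrel stand where they were, and the hand is clear. Handing in.

```bash
python3 -c "
from h import *
print(workorder.hand_in()); st()"
```

```text
the job is handed in; nothing more can be done
None
the job is handed in; nothing more can be done
```

The case is locked and the job is handed in, at about 15 s of the 48 s allowed. No verdict was reported.

- **Drawer:** I pushed it home with two fingers either side of the knob until it hit its stop, about 10 N against 2 N of friction.
- **Catch and bolt:** I held the catch down about 7–8 mm (about 6 N). With the other finger I pushed the bolt handle 30 mm to its stop. A confirming push reached 22 N on the wrist and moved it only 0.1 mm more. I then eased off the handle and lifted clear.

**Last checks:** The final wrist and side pictures show the drawer flush, the rod through the keeper, and the handle within about 1 mm of its shot position. The paddle is back up, and the loupe, spool and mandrel look undisturbed. I did not check the cup, awl, scale and ring box in the final pictures, but the arm worked well away from them. The wrist force was back to about 0.5 N.

**What went wrong:** While backing away from the drawer I turned the tilt the wrong way, and the arm folded to its limits.
- **Force:** The wrist force rose briefly to about 85 N, under the 120 N limit. Nothing looked touched, and it was back to zero 0.1 s later.
- **Joint range:** Joint 2 read −0.892 against the stated −0.89. That may be rounding, but if it counts as passing the range, the run would fail on it.

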